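# Pack a client's spectacle travel tray in layers

## Task

Pack the grey travel tray for the next client: put the flat rectangular tin into the rectangular nest and the round lens pot into the round nest, then lay the spectacle case over both on its end ledges, and finally set the metal hold-down saddle astride the case with its feet home in the two channels on the tray floor. Everything must sit fully home, right way up; keep the case from tipping over and leave the other things on the table where they are.

Things in the scene. Friction and masses are not known exactly. Their poses are not given: they have to be found in the camera images.
- tray: Grey plastic travel tray, fixed, 200 long (its x) x 116 wide (its y); origin at the centre of its underside. Floor top at z 5, edge rim up to z 8. It holds two nests side by side along x, a ledge with stops for the case at each end, and a foot channel for the saddle in the middle of each long side. The long sides are otherwise open for fingers. (mm)
- case_seat (a point): Where the centre of the case's underside belongs, 29 above the tray's underside; axes as the tray. End ledges (|x| 72 to 82, |y| up to 27, top at tray z 29) carry the case along tray x; end stops (inner faces |x| 82) and corner stops (|x| 70 to 82, inner faces |y| 31), all up to tray z 39, leave it 2 play all round. It bridges both nests. (mm)
- saddle_seat (a point): Where the saddle's origin belongs: tray centre, on the floor at tray z 5; axes as the tray. Around it, one foot channel by each long side, clear inside x -20 to 20 and |y| 31 to 39, with lips 3 thick up to tray z 10 (2 play round each foot). (mm)
- rect_nest: Rectangular nest on the tray floor: small aluminium lips, 8 high, 3 thick, at the corners of a clear 60 (its x, along tray x) x 44 rectangle, middles of the sides open, over a black rectangular inlay flush with the floor. Origin at its centre on the floor, 38 from the tray's centre along tray x, on either side (swapped with the round nest at random). (mm)
- round_nest: Round nest on the tray floor: four aluminium lips, 8 high, 3 thick, 14 long, at 45 degrees to the tray's axes, about a clear circle of diameter 60, over a black round inlay. Origin at its centre on the floor, 38 from the tray's centre, opposite the rectangular nest. (mm)
- tin: Flat closed metal tin of nose pads, 56 (x) x 40 (y) x 20 high, about 60 g, lid up, told from the other parts by its rectangular shape. Origin: centre of its underside. Either way round will do. In the nest only the sides facing tray y have finger room, so grip across the 40. (mm)
- pot: Flat round closed grey lens pot, diameter 56, 20 high, about 50 g, white disc on the lid. Origin: centre of its underside. In the nest there is finger room at the sides facing tray y. (mm)
- case: Closed black hard spectacle case, 160 (x) x 58 (y) x 34 high with rounded edges, about 120 g. Origin: centre of its underside. Either way round will do. Its underside lies 4 above the tin and pot when in place. (mm)
- saddle: Hold-down saddle standing on its feet: aluminium inverted U, 74 over the legs (along its y), 66 between them, 24 wide (x), crossbar z 62 to 65. Feet: bars 36 (x) x 4 (y) x 6 high, |y| 33 to 37. On top a black grip block 12 (x) x 26 (y), z 65 to 85. About 90 g. Origin: centre between the feet's undersides. Either way round will do; its y goes across the tray. (mm)
- spray: Bystander: green spray bottle standing among the parts, diameter 34, 115 tall; origin under its centre. (mm)
- screw_jar: Bystander: small glass jar with black cap, diameter 44, 45 tall; origin under its centre. (mm)
- glasses_a: Bystander: folded black-rimmed glasses, 136 (y) x 36 (x) x 30 high, nearer the robot; origin under the centre. (mm)
- glasses_b: Bystander: folded wire glasses, 136 (y) x 36 (x) x 30 high, nearer the robot; origin under the centre. (mm)
- screwdriver: Bystander: small screwdriver, 150 long, lying across the table beyond the parts; origin under it, axis along its x. (mm)

How it is judged:
On the way, in this order (a step that is already met when the one before it is completed fails the run):
1. the tin lies home in the rectangular nest and the pot in the round nest (horizontal distance between tin and rect_nest below 0.006 m and z of tin in the frame of rect_nest between -0.003 and 0.003 m and angle between each of tin, pot's own z axis and vertical below 0.06 rad and angle between the x axis of tin and the x axis of rect_nest, either way round below 0.2 rad and horizontal distance between pot and round_nest below 0.006 m and z of pot in the frame of round_nest between -0.003 and 0.003 m), for 0.2 s.
2. the case lies home on its ledges over the tin and pot (all of step 1 and horizontal distance between case and case_seat below 0.006 m and z of case in the frame of case_seat between -0.003 and 0.003 m and angle between case's own z axis and vertical below 0.06 rad and angle between the x axis of case and the x axis of case_seat, either way round below 0.1 rad), for 0.2 s.
At the end, for the whole second after the job is handed in: Tin in the rectangular nest (within 6 mm of its centre, on the floor within 3 mm, along it within 0.2 rad), pot in the round nest (6 mm, 3 mm), case on the ledges (6 mm, 3 mm, 0.1 rad), saddle with both feet in the channels (6 mm, 3 mm, 0.15 rad); all upright within 0.06 rad and at rest (all of step 2 and horizontal distance between saddle and saddle_seat below 0.006 m and z of saddle in the frame of saddle_seat between -0.003 and 0.003 m and angle between saddle's own z axis and vertical below 0.06 rad and angle between the x axis of saddle and the x axis of saddle_seat, either way round below 0.15 rad and linear speed of each of tin, pot, case, saddle below 0.02 m/s); the robot touches nothing.
It fails at once if the spectacle case is tipped by more than 0.7 rad (angle between case's own z axis and vertical above 0.7 rad).
It fails at once if another thing on the table (spray bottle, screw jar, glasses or screwdriver) is moved by more than 30 mm (distance of any of spray, screw_jar, glasses_a, glasses_b, screwdriver from where it was at the start of the episode above 0.03 m).
It also fails if it takes over 72 s, if anything falls off the work surface, if the arm or the gripper's body presses on something with over 40 N, if the wrist force passes 120 N, or if a joint passes its speed limit or range.

## Robot

A 6-joint arm with a two-finger parallel gripper is mounted at the origin on the work surface. World frame = base frame: x ahead of the robot, y to its left, z up, the work surface at z = 0. Lengths are in m, angles in rad, forces in N, time in s.
With the tool pointing down it reaches from about 0.35 to 0.975 m from the base axis. Payload 4.9 kg.
Tool frame: the origin (TCP) lies on the mounting face of the last link; the fingertips stand 173 mm ahead of it and the grasp point (between the pads) lies 155 mm ahead of it; z points along the fingers, y is the line along which they close (so a half turn about z gives the same grasp; the last joint's range is limited). The gripper opens to 85 mm and grips with 20 to 120 N. Pads are 22 mm wide; open, the fingers measure 114 mm over their backs; the gripper's body (76 mm by 85 mm) begins 54 mm behind the grasp point. The pads swing forward as they close: fully open they stand 13 mm farther back than shut.
Start: joints at [0.993, 0.053, 1.613, -0, 1.476, -0.119], TCP at [0.277, 0.56, 0.405] pointing down, gripper open.
Joint ranges: [-3.01, 3.01], [-1.01, 2.22], [0.06, 2.58], [-1.02, 4.17], [0.09, 2.62], [-3.14, 3.14]. Speed limits (rad/s): [2.57, 2.57, 3.14, 3.14, 3.14, 3.14].

## Interface

Orientations are given as a rotation vector (axis times angle).
In Python, from station import monitor, eyes, finish_job gives the robot as it stands. The module is installed in compiled form; this text tells all that it offers.
- The arm moves only by the tool step_arm, never from a script. Its argument "commands" is a list of rows, each a list of 3 entries, a list of its own where there are three numbers: the opening in per cent of the stroke, from 0 (shut) to 100 (fully open), then the shift along the tool's x, y, z in mm, then the turn about the tool's z in degrees. In form: [[hand, [x, y, z], yaw], ...]. A call has 1 to 12 rows; each row is the pose to reach, as a shift and turn from the pose commanded when the call began, along the tool's axes at that moment; what a row does not reach only later rows make up. A row lasts 1/8 s, in which the tool goes at most 62.5 mm and 10.7 degrees, less where a joint would pass 70% of its speed; a pose out of reach is approached as far as the arm can. A call with a gripper value outside its range is refused whole. The fingers move at their own pace and stop on an object; "squeeze" is the grip in N (left out, the last holds). Time passes only in rows, so rows that repeat a pose let the fingers close. It gives the time, the measured TCP pose, the force, the opening and the grip force at its end, in the units of the state.
- monitor.get_obs(): the state, without advancing time (a new reading comes with each control period).
- eyes.get_image(name): name is "scene" or "top"; returns the picture (384x512x3 uint8, red, green, blue); there is no depth.
- eyes.camera_info(name): a dict with "camera_matrix" (3x3 intrinsics, pixels), "k1" (the pictures are not rectified: a ray, as slopes to the right and down, at radius r is drawn at 1 + k1 r^2 times it, then the intrinsics apply), "extrinsics" (4x4, takes a point from camera to world coordinates). Camera axes: x right, y down, z forward; pixel columns grow to the right and rows downward; lengths in m; the calibration is good to about 2 mm. A picture is of the moment at which its call begins. camera_info takes no time and is no camera call.
- finish_job(): hands the job in; it is judged then, once.
The state is a dict: "t": time; "q": joint angles; "dq": joint speeds; "effort": joint torques, N m; "tool_pos": TCP position; "tool_rot": TCP orientation; "contact_force": force on the tool from outside, world axes, zero at the start; "wrist_torque": the same for the moment, N m; "opening": finger opening in m; "grip_force": force on a finger pad.
Only numpy, scipy, OpenCV 4.12 (cv2) and the standard library are available. Lean on these libraries where they do the work, as an engineer would, in place of code of your own. Each camera call takes 0.05 s, during which the arm holds its last target. There are 200 camera calls.

## Working session

There is one attempt and no reset: what is moved stays moved. The work goes in short steps, Python scripts to look and compute and a tool call to move; the robot and the scene stay as the last step left them, time stands still between calls to the robot, and variables do not carry over. Pictures are saved under pics/ and viewed, at most 10 in all, crops included, and the job is handed in when it is done.

Besides the shell and the picture viewer there is one more tool, called after "Request:" as name(argument=value, ...) on one line, values as JSON. step_arm: Moves the arm, as the interface text tells. Its arguments: {"type":"object","properties":{"commands":{"type":"array"},"squeeze":{"type":"number"}},"required":["commands"]}

```bash
mkdir -p pics; cat > h.py <<'E'
import numpy as np,cv2
from station import monitor,eyes,finish_job
def ray(n,uv):
    c=eyes.camera_info(n);K=np.array(c["camera_matrix"]);T=np.array(c["extrinsics"])
    d=np.array([(uv[0]-K[0,2])/K[0,0],(uv[1]-K[1,2])/K[1,1]]);s=d.copy()
    for _ in range(30): s=d/(1+c["k1"]*(s@s))
    return T[:3,3],T[:3,:3]@np.array([s[0],s[1],1])
def pt(n,uv,z):
    o,d=ray(n,uv);return (o+d*(z-o[2])/d[2])
def proj(n,p):
    c=eyes.camera_info(n);K=np.array(c["camera_matrix"]);T=np.array(c["extrinsics"])
    q=T[:3,:3].T@(np.array(p)-T[:3,3]);s=q[:2]/q[2];s=s*(1+c["k1"]*(s@s))
    return K[:2,:2]@s+K[:2,2]
def snap(n,f):
    im=eyes.get_image(n)[:,:,::-1].copy();cv2.imwrite("pics/"+f,im);return im
E
python3 - <<'E'
from h import *
for n in("top","scene"):
    im=snap(n,n+"0.png");c=eyes.camera_info(n);print(n,np.round(c["camera_matrix"],1).tolist(),c["k1"],np.round(c["extrinsics"],3).tolist())
    cv2.imwrite("pics/%s0b.png"%n,cv2.resize(im,(800,600),interpolation=cv2.INTER_CUBIC))
o=monitor.get_obs();print({k:np.round(v,3).tolist() for k,v in o.items()})
E
```

```text
top [[425.5, 0.0, 259.9], [0.0, 425.5, 191.3], [0.0, 0.0, 1.0]] -0.023396641146299954 [[0.068, -0.976, 0.205, 0.308], [-0.998, -0.067, 0.015, -0.007], [-0.001, -0.206, -0.979, 1.209], [0.0, 0.0, 0.0, 1.0]]
scene [[420.9, 0.0, 254.9], [0.0, 420.9, 190.0], [0.0, 0.0, 1.0]] 0.053360233280041684 [[0.77, 0.367, -0.521, 1.123], [0.637, -0.474, 0.607, -0.696], [-0.024, -0.8, -0.6, 0.771], [0.0, 0.0, 0.0, 1.0]]
{'t': 0.1, 'q': [0.993, 0.053, 1.614, 0.0, 1.476, -0.119], 'dq': [0.001, -0.001, -0.001, -0.001, 0.003, 0.002], 'effort': [0.0, -39.491, -37.136, -0.0, 0.004, -0.0], 'tool_pos': [0.277, 0.56, 0.404], 'tool_rot': [-0.714, -3.059, 0.003], 'contact_force': [-0.086, -0.925, -0.068], 'wrist_torque': [-0.019, -0.057, -0.016], 'grip_force': 0.0, 'opening': 0.086}
```

View pics/top0b.png

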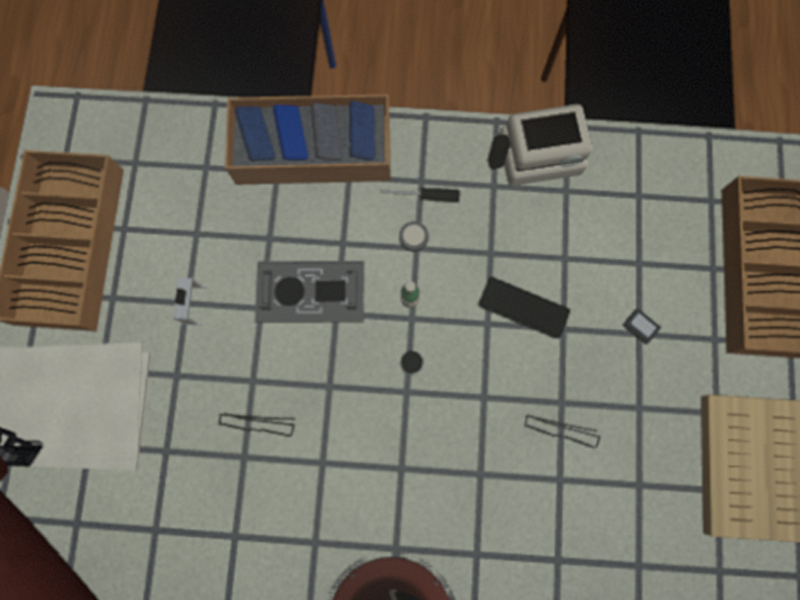

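View pics/scene0b.png

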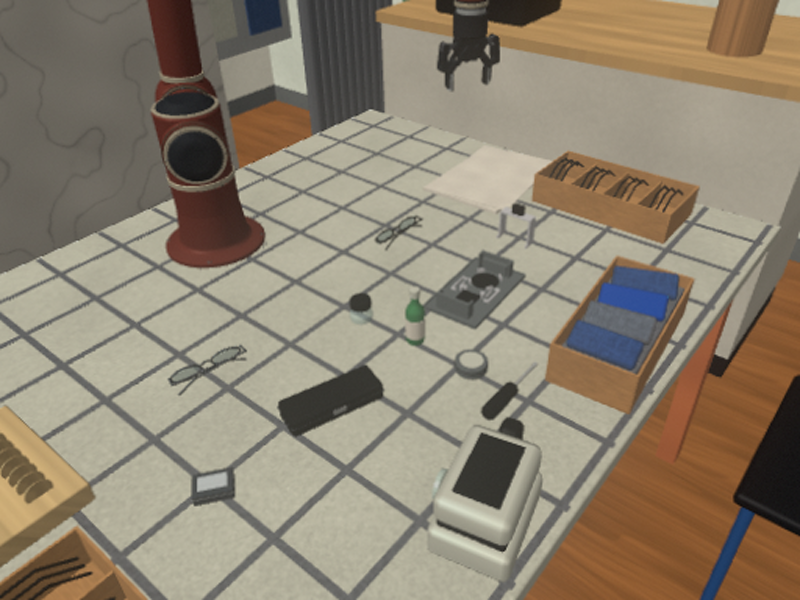

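The top view (800-px scale) shows the tray at (311,292), with the round nest left and the rectangular nest right. The saddle is at (183,299), the pot at (413,236), the case at (524,307), the tin at (642,325), and the spray at (410,293) between the pot and the jar. Next I'll measure by masks.

```bash
cat > m.py <<'E'
from h import *
def blob(n,im,box,fn,k=0,up=4):
    x0,y0,x1,y1=box;c=cv2.resize(im[y0:y1,x0:x1],None,fx=up,fy=up,interpolation=cv2.INTER_CUBIC)
    m=fn(c).astype(np.uint8)
    if k:m=cv2.morphologyEx(m,cv2.MORPH_CLOSE,np.ones((k,k)))
    cs,_=cv2.findContours(m,cv2.RETR_EXTERNAL,cv2.CHAIN_APPROX_NONE)
    q=max(cs,key=cv2.contourArea)[:,0,:].astype(float)
    return (q+.5)/up-.5+[x0,y0]
def world(n,q,z):
    w=np.array([pt(n,p,z)[:2] for p in q])*1000
    (c,s,a)=cv2.minAreaRect(w.astype(np.float32));return w,np.round(c,1),np.round(s,1),round(a,1)
E
python3 - <<'E'
from m import *
im=cv2.imread("pics/top0.png");sc=cv2.imread("pics/scene0.png")
g=lambda c:cv2.cvtColor(c,6)
def rep(name,box,fn,z,k=0,n="top",i=None):
    try:print(name,*world(n,blob(n,im if i is None else i,box,fn,k),z)[1:])
    except Exception as e:print(name,e)
rep("tray",(155,160,242,214),lambda c:g(c)<112,.008,9)
rep("case34",(300,170,370,222),lambda c:g(c)<70,.034)
rep("case17",(300,170,370,222),lambda c:g(c)<70,.017)
rep("tin20",(394,190,428,224),lambda c:(g(c)<100),.020,9)
rep("tin10",(394,190,428,224),lambda c:(g(c)<100),.010,9)
rep("pot",(250,138,278,164),lambda c:g(c)<110,.010,9)
rep("saddletop",(106,174,134,210),lambda c:g(c)<60,.085)
rep("rectin",(200,175,225,197),lambda c:g(c)<50,.005)
rep("roundin",(172,172,197,198),lambda c:g(c)<50,.005)
print(g(im)[180:196,106:132])
a=lambda b,f,i=im:cv2.resize(i[b[1]:b[3],b[0]:b[2]],None,fx=f,fy=f,interpolation=cv2.INTER_CUBIC)
M=np.zeros((600,800,3),np.uint8)
def put(t,x,y):M[y:y+t.shape[0],x:x+t.shape[1]]=t[:600-y,:800-x]
put(a((155,160,242,214),5),0,0);put(a((104,170,138,212),7),440,0)
put(a((394,190,428,224),5),0,280);put(a((248,136,280,166),5),180,280)
put(a((310,125,350,165),7,sc),0,450+0) if 0 else None
put(a((310,120,350,162),7,sc),350,300);put(a((295,165,370,225),2),640,300)
cv2.imwrite("pics/m1.png",M)
E
```

```text
tray [563.  190.1] [159.4 250.5] 3.9
case34 [ 553.2 -201.7] [159.4  64.1] 71.8
case17 [ 556.7 -204.6] [161.7  65. ] 71.8
tin20 [ 533.7 -410.1] [92.2 80.8] 37.0
tin10 time passes only in moves, steps and waits
pot [674.2  14.8] [78.3 77.2] 24.9
saddletop [522.2 401.6] [14.7 24. ] 85.8
rectin [566.9 153.8] [35.7 51.6] 5.0
roundin [561.6 229.6] [49.7 50.6] 50.5
[[150 148 147 149 149 149 148 147 146 149 150 148 149 148 149 146 127  99
  100 117 131 142 143 144 147 148]
 [148 148 146 148 147 147 146 147 147 151 148 150 148 147 149 145 125  90
   87  98 113 126 137 143 148 149]
 [147 146 147 148 147 149 146 145 149 149 149 149 148 148 148 144 121  89
   80  84  95 106 124 138 147 149]
 [148 147 147 150 148 149 146 140 142 144 144 147 150 148 150 140 116  97
   94  94  94  99 112 129 137 139]
 [148 147 148 148 149 148 137 115 107 111 118 132 143 148 149 137 119 117
  121 121 121 121 123 128 130 134]
 [148 146 147 149 149 146 129  80  56  58  66  89 117 140 148 135 122 135
  143 143 145 148 146 148 146 144]
 [146 145 144 145 147 149 129  68  34  35  37  46  76 118 145 136 124 143
  147 147 1
[... 305 characters left out ...]
31 127 144
  148 148 149 148 148 147 148 149]
 [137 137 138 139 142 129  87  44  38  43  38  46  90 131 141 127 131 144
  150 152 151 147 148 148 149 148]
 [106 109 114 115 121 109  70  40  39  38  35  49  97 141 141 123 130 140
  144 146 146 145 144 149 149 149]
 [ 85  84  87  89  92  81  51  36  36  36  33  51 101 145 139 113 108 114
  119 122 122 122 128 135 136 136]
 [ 82  80  82  79  80  76  63  48  42  38  38  53 102 144 136 104  87  85
   85  87  89  91  93  96  97  99]
 [ 95  95  93  87  90  96 101  92  76  69  61  69 111 144 135  98  81  80
   79  81  82  81  83  82  82  83]
 [126 124 122 116 116 123 133 136 125 116 108 113 129 146 133 102  91  86
   88  89  91  87  86  87  84  83]]
```

View pics/m1.png

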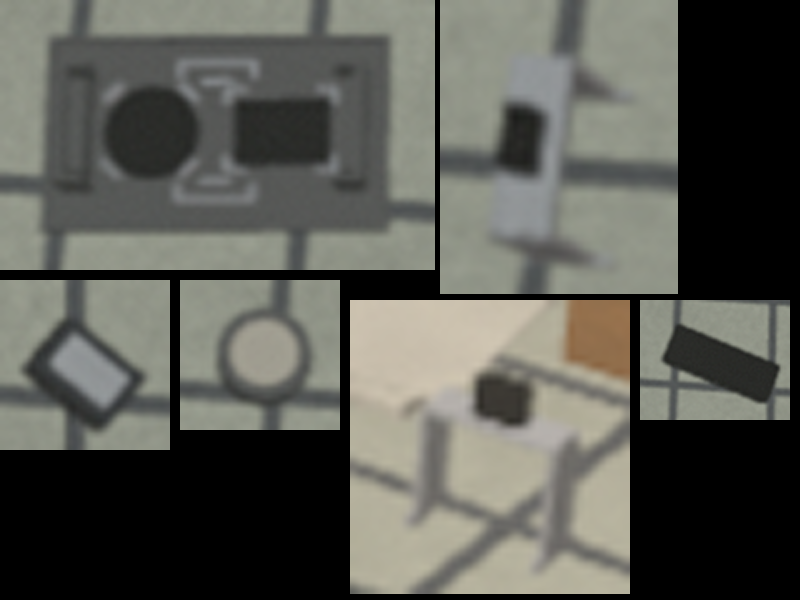

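The crops show clear tin lid and pot disc panels, black inlays for both nests and the saddle's grip block. Lids and inlays can be measured cleanly, so I'll refine on those, cross-check with the scene camera, and compute the moves.

```bash
cat >> h.py <<'E'
from scipy.spatial.transform import Rotation as R
def go(x,y,z,yaw,pose=None):
    """world target mm + closing-line angle deg -> tool shift mm, turn deg. pose=(pos mm, R)"""
    o=monitor.get_obs();p=np.array(o["tool_pos"])*1000;r=R.from_rotvec(o["tool_rot"])
    M=r.as_matrix();a=np.degrees(np.arctan2(M[1,1],M[0,1]))
    d=(a-yaw+90)%180-90   # tool z down: + turn lowers world angle
    print("now",p.round(1),"closing line",round(a,1),"tilt",round(np.degrees(np.arccos(-M[2,2])),2),"q6",round(o["q"][5],2),"-> shift",(M.T@(np.array([x,y,z])-p)).round(1),"turn",round(d,1))
E
python3 - <<'E'
from m import *
im=cv2.imread("pics/top0.png");sc=cv2.imread("pics/scene0.png")
g=lambda c:cv2.cvtColor(c,6)
def rep(name,n,box,fn,z,k=0):
    i=im if n=="top" else sc
    q=blob(n,i,box,fn,k);w,c,s,a=world(n,q,z)
    m=cv2.moments(w.astype(np.float32).reshape(-1,1,2));print(name,n,c,s,a,"cen",round(m["m10"]/m["m00"],1),round(m["m01"]/m["m00"],1))
sat=lambda c:cv2.cvtColor(c,cv2.COLOR_BGR2HSV)[:,:,1]
h=lambda c:c[:,:,0].astype(int)-c[:,:,1]
B=(403,198,422,217);c=im[B[1]:B[3],B[0]:B[2]];print(c[9,9],im[150,264],im[143,252])
rep("tinlid","top",B,lambda c:(g(c)>115)&(h(c)>-1),.02)
rep("tindark","top",(394,190,428,224),lambda c:(g(c)<72),.010,25)
rep("potdisc","top",(254,141,275,161),lambda c:(g(c)>128)&(np.hypot(*(np.indices(c.shape[:2])-np.array([40,42]).reshape(2,1,1)))<34),.02)
rep("potdark","top",(250,138,278,164),lambda c:g(c)<100,.01,0)
rep("rectin","scene",(285,180,312,200),lambda c:g(c)<50,.005)
rep("roundin","scene",(300,170,326,186),lambda c:g(c)<50,.005)
rep("case","scene",(175,230,250,280),lambda c:g(c)<60,.017)
rep("spraycap","top",(255,180,270,195),lambda c:g(c)<90,.05)
rep("sadl","scene",(320,125,342,142),lambda c:g(c)<80,.075)
for n,b in(("jar",(250,218,275,245)),):rep(n,"top",b,lambda c:g(c)<60,.045)
rep("sadltop75","top",(106,174,134,210),lambda c:g(c)<75,.075)
rep("sadlbar","top",(106,174,126,206),lambda c:((g(c)>105)&(h(c)>4))|(g(c)<55),.065,15)
print("tin");go(533.7,-410,300,0)
E
```

```text
[147 146 142] [144 156 159] [138 152 148]
tinlid top [ 539.  -421.3] [40.  23.7] 52.0 cen 539.1 -421.3
tindark top [ 537.1 -421.4] [57.3 46.6] 49.7 cen 538.2 -421.0
potdisc top [681.    6.3] [38.8 37.9] 3.9 cen 680.9 6.2
potdark top [674.2  14.9] [77.4 76.5] 25.2 cen 678.2 6.1Traceback (most recent call last):
  File "<stdin>", line 15, in <module>
  File "<stdin>", line 7, in rep
ZeroDivisionError: float division by zero
```

```bash
python3 - <<'E'
from m import *
sc=cv2.imread("pics/scene0.png");im=cv2.imread("pics/top0.png");g=lambda c:cv2.cvtColor(c,6)
for nm,p in(("rect",(.5669,.1538,.005)),("round",(.5616,.2296,.005)),("saddle",(.522,.4016,.075)),("case",(.5567,-.2046,.017)),("tin",(.539,-.4213,.02)),("pot",(.681,.006,.02))):
    u=proj("scene",p);x,y=u.round().astype(int);print(nm,u.round(1),sc[y-1:y+2,x-1:x+2].mean((0,1)).round())
    if nm in("rect","round","saddle","case"):
        r=12 if nm!="case" else 42
        b=(x-r,y-r,x+r,y+r)
        m=(g(cv2.resize(sc[b[1]:b[3],b[0]:b[2]],None,fx=4,fy=4,interpolation=2))<55).astype(np.uint8)
        n_,l,st,ce=cv2.connectedComponentsWithStats(m);k=1+st[1:,4].argmax();print("  found",((ce[k]+.5)/4-.5+b[:2]).round(1),st[k,4]/16)
go(539,-421,260,-39)
E
```

```text
rect [298.8 191.9] [61. 66. 66.]
  found [297.  186.4] 1.375
round [311.3 179.7] [51. 57. 58.]
  found [313.7 180.6] 1.1875
saddle [331.5 134.3] [51. 57. 60.]
  found [333.3 135.5] 3.6875
case [212.6 255.4] [49. 54. 54.]
  found [211.1 255.5] 1125.6875
tin [136.7 308. ] [178. 183. 180.]
pot [302.5 230.2] [162. 181. 183.]
now [276.7 560.2 403.6] closing line 63.7 tilt 0.11 q6 -0.12 -> shift [-669.8 -763.2  144.8] turn -77.3
```

Request:
step_arm(commands=[[100,[-670,-763,0],-77],[100,[-670,-763,0],-77],[100,[-670,-763,0],-77],[100,[-670,-763,0],-77],[100,[-670,-763,0],-77],[100,[-670,-763,0],-77],[100,[-670,-763,0],-77],[100,[-670,-763,0],-77],[100,[-670,-763,0],-77],[100,[-670,-763,0],-77],[100,[-670,-763,0],-77],[100,[-670,-763,0],-77]], squeeze=30)

```text
t: 1.6
tool_pos: [0.4595, -0.1188, 0.4047]
tool_rot: [-1.344, 2.839, 0.0]
contact_force: [0.7, -0.2, -0.2]
opening: 0.0853
grip_force: 0.0
```

```bash
python3 - <<'E'
from h import *
go(539,-421,210,-39)
E
```

```text
now [ 459.5 -118.8  404.7] closing line 140.7 tilt 0.02 q6 -2.87 -> shift [ 183.5 -252.9  194.7] turn -0.3
```

Request:
step_arm(commands=[[100,[183,-253,100],125],[100,[183,-253,100],125],[100,[183,-253,100],125],[100,[183,-253,100],125],[100,[183,-253,100],125],[100,[183,-253,100],125],[100,[183,-253,100],125],[100,[183,-253,100],125],[100,[183,-253,100],125],[100,[183,-253,100],125],[100,[183,-253,100],125],[100,[183,-253,100],125]])

```text
t: 3.1
tool_pos: [0.5394, -0.4184, 0.3042]
tool_rot: [-1.902, -2.499, -0.0]
contact_force: [1.2, 0.2, 0.4]
opening: 0.0856
grip_force: 0.0
```

```bash
python3 - <<'E'
from h import *
go(539,-421,172,-39)
E
```

```text
now [ 539.4 -418.4  304.2] closing line 15.5 tilt 0.07 q6 -1.04 -> shift [ -2.5  -1.  132.2] turn 54.5
```

Request:
step_arm(commands=[[100,[-2,-1,60],54.5],[100,[-2,-1,60],54.5],[100,[-2,-1,60],54.5],[100,[-2,-1,60],54.5],[100,[-2,-1,60],54.5],[100,[-2,-1,60],54.5],[100,[-2,-1,100],54.5],[100,[-2,-1,132],54.5],[100,[-2,-1,132],54.5],[20,[-2,-1,132],54.5],[20,[-2,-1,132],54.5],[20,[-2,-1,132],54.5]])

```text
t: 4.6
tool_pos: [0.5398, -0.4214, 0.1752]
tool_rot: [2.83, 1.357, 0.002]
contact_force: [0.6, 0.2, -0.6]
opening: 0.0394
grip_force: 31.8
```

```bash
python3 - <<'E'
from h import *
go(539,-421,172,-39)
E
```

```text
now [ 539.8 -421.4  175.2] closing line -38.8 tilt 0.2 q6 -0.09 -> shift [-0.2 -0.9  3.2] turn 0.2
```

Request:
step_arm(commands=[[20,[0,0,-60],0],[20,[0,0,-120],0],[20,[0,0,-180],0],[20,[0,0,-180],0]])

```text
t: 5.1
tool_pos: [0.5404, -0.4218, 0.3624]
tool_rot: [2.82, 1.352, 0.008]
contact_force: [0.0, 0.2, -0.8]
opening: 0.0395
grip_force: 31.9
```

```bash
python3 - <<'E'
from h import *
go(567,154,280,4)
E
```

```text
now [ 540.4 -421.8  362.4] closing line -38.8 tilt 0.85 q6 -0.09 -> shift [ 465.8 -341.    76.7] turn -42.8
```

Request:
step_arm(commands=[[20,[466,-341,0],-43],[20,[466,-341,0],-43],[20,[466,-341,0],-43],[20,[466,-341,0],-43],[20,[466,-341,0],-43],[20,[466,-341,0],-43],[20,[466,-341,0],-43],[20,[466,-341,0],-43],[20,[466,-341,0],-43],[20,[466,-341,60],-43],[20,[466,-341,120],-43],[20,[466,-341,120],-43]])

```text
t: 6.6
tool_pos: [0.5618, 0.156, 0.2261]
tool_rot: [-2.131, -2.296, 0.017]
contact_force: [0.2, -0.9, -1.3]
opening: 0.0395
grip_force: 31.8
```

```bash
python3 - <<'E'
from h import *
go(567,154,200,4)
E
```

```text
now [561.8 156.  226.1] closing line 4.3 tilt 0.81 q6 0.07 -> shift [-2.3  5.4 26. ] turn 0.3
```

Request:
step_arm(commands=[[20,[0,0,0],0],[20,[0,0,0],0]])

```text
t: 6.85
tool_pos: [0.5669, 0.156, 0.2367]
tool_rot: [2.136, 2.298, 0.008]
contact_force: [0.6, -0.5, 0.2]
opening: 0.0391
grip_force: 31.8
```

```bash
python3 - <<'E'
from h import *
a=snap("top","a.png");b=snap("scene","b.png")
f=lambda i,c,r,s:cv2.resize(i[c[1]-r:c[1]+r,c[0]-r:c[0]+r],None,fx=s,fy=s,interpolation=2)
cv2.imwrite("pics/m2.png",np.hstack([f(a,(199,187),45,4.44),f(b,(305,172),45,4.44)]))
go(567,154,200,4)
E
```

```text
now [566.5 156.  236.1] closing line 4.2 tilt 0.29 q6 0.07 -> shift [-2.   0.2 36.1] turn 0.2
```

View pics/m2.png

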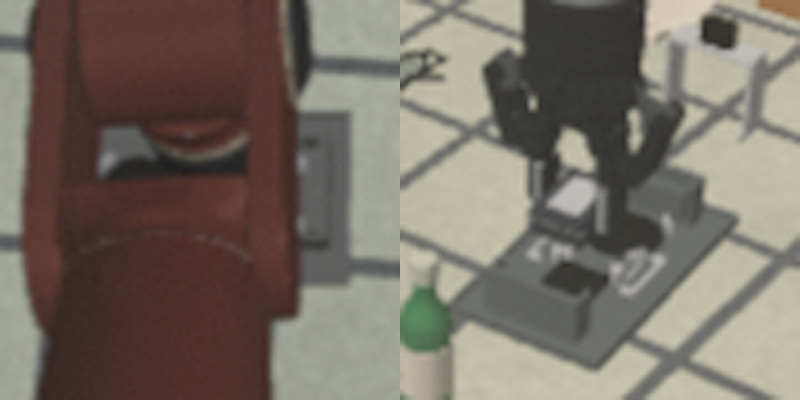

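```bash
python3 - <<'E'
from m import *
g=lambda c:cv2.cvtColor(c,6)
def cen(f,uv,r,z,fn,n="scene",lab=""):
    im=cv2.imread("pics/"+f);x,y=np.round(uv).astype(int);b=(x-r,y-r,x+r,y+r)
    m=fn(cv2.resize(im[b[1]:b[3],b[0]:b[2]],None,fx=4,fy=4,interpolation=2)).astype(np.uint8)
    n_,l,st,ce=cv2.connectedComponentsWithStats(m);k=l[4*r,4*r];assert k
    cs,_=cv2.findContours((l==k).astype(np.uint8),0,1);q=(cs[0][:,0]+.5)/4-.5+b[:2]
    w=np.array([pt(n,p,z)[:2]*1000 for p in q],np.float32);M=cv2.moments(w);R_=cv2.minAreaRect(w)
    print(lab,"cen",round(M["m10"]/M["m00"],1),round(M["m01"]/M["m00"],1),"rect",np.round(R_[0],1),np.round(R_[1],1),round(R_[2],1))
cen("scene0.png",(136.7,308),20,.02,lambda c:g(c)>140,lab="tin lid scene0")
for zz in(.081,.083,.085):cen("b.png",(298.3,171.4),12,zz,lambda c:g(c)>120,lab="tin lid now")
cen("scene0.png",(298.8,191.5),12,.005,lambda c:g(c)<78,lab="rect inlay scene0")
cen("b.png",(301,189.5),12,.005,lambda c:g(c)<72,lab="rect inlay now")
cen("scene0.png",(311.3,180),12,.005,lambda c:g(c)<72,lab="round scene0")
cen("scene0.png",(302.5,230.2),20,.02,lambda c:g(c)>160,lab="pot disc scene0")
print(pt("top",proj("top",(.567,.154,.005)),.005))
E
```

```text
tin lid scene0 cen 536.2 -423.0 rect [ 536.3 -422.9] [39.7 24. ] 53.2
tin lid now cen 565.9 153.3 rect [574.  154.3] [45.2 44.8] 4.1
tin lid now cen 567.5 150.8 rect [575.6 151.8] [45.  44.7] 4.1
tin lid now cen 569.1 148.4 rect [577.2 149.4] [44.9 44.6] 4.1
rect inlay scene0 cen 564.8 160.0 rect [567.7 145.4] [42.3 77.2] 18.9
rect inlay now cen 560.3 164.9 rect [561.8 164.6] [38.  30.3] 5.4
round scene0 cen 555.8 229.6 rect [556.8 229.2] [51.7 48.8] 45.2
pot disc scene0 cen 677.5 5.4 rect [677.4   5.4] [37.7 36.3] 15.9
[0.567 0.154 0.005]
```

```bash
python3 - <<'E'
from m import *
g=lambda c:cv2.cvtColor(c,6)
b=cv2.imread("pics/b.png");print(g(b)[162:188,286:312])
# expected corners of the lid panel (40x24) if tin centred under tool
for z in (.083,):
  t=np.radians(94);u=np.array([np.cos(t),np.sin(t)]);v=np.array([-u[1],u[0]])
  for a,c in((20,12),(20,-12),(-20,-12),(-20,12)):
    p=np.array([566.5,156])+a*u+c*v;print(p.round(1),proj("scene",[*(p/1000),z]).round(1))
E
```

```text
[[166 150 117  75  57  55  54  53  60  70 150 188 188 188 187 187 168 124
   76  57  57  53  55  58  57  59]
 [187 187 151  91  98 105  77  53  52  61 130 171 184 186 186 184 185 152
   90  57  57  54  57  60  60  60]
 [186 186 151  94 120 122  81  52  51  58 100 134 146 152 168 181 185 152
   88  57  59  57  57  58  59  58]
 [187 187 152  95 114 104  61  51  52  69 104 109  92  90 121 149 153 125
   81  58  58  56  55  59  59  57]
 [187 189 151  95 114 104  60  52  52  85 112 100  89 112 111 106  98  85
   73  59  57  55  54  56  58  57]
 [189 190 152  95 115 104  61  52  52  82  95 102 134 165 163 154 139 110
   79  59  58  57  55  56  56  58]
 [189 190 148  89 115 104  60  53  64  76  97 142 177 188 188 188 179 151
  106  74  63  57  56  56  56  58]
 [190 190 148  89 114 105  62  63  78  99 141 177 188 188 187 187 187 168
  130 103  87  61  57  56  53  68]
 [190 190 153  96 114 104  72  77  99 141 176 188 188 188 187 187 188 168
  137 124 100  63  57  57  56  80]
 [188 189 169 123 110 100  80  98 141 176 188 188 187 188 186 186 188 157
  131 129  96  61  57  56  57  81]
 [188 188 
[... 1146 characters left out ...]
 93  76
   58  57  57  57  57  56  58  57]
 [106 110 124 159 164 137 113 113 154 170 159 165 146 107  95 103 108  98
   81  69  59  57  57  58  70 104]
 [110 109 133 162 171 145 116 111 147 142 131 150 138 115 109 109 108 110
  103  95  87  81  76  72  91 133]
 [110 109 117 135 146 136 115 114 132 120  98 109 109 103 107 108 109 109
  109 109 109 110 103  97 107 127]
 [108 110 109 109 113 116 113 109 112  92  63  56  60  73  86  98 106 110
  108 108 109 132 147 143 129 118]
 [109 110 109 110 109 109 108 102  83  62  58  58  58  57  59  72  85  92
   99 107 109 144 172 167 134 119]]
[553.1 175.1] [300.1 165.5]
[577.1 176.8] [307.2 168. ]
[579.9 136.9] [300.2 174.6]
[555.9 135.2] [293.  171.9]
```

```bash
cat > tray.py <<'E'
from m import *
C=np.array([564.3,191.7]);t=np.radians(94.);u=np.array([np.cos(t),np.sin(t)]);v=np.array([-u[1],u[0]])
for n in("top","scene"):
    G=cv2.GaussianBlur(cv2.imread("pics/%s0.png"%n),(0,0),.6).astype(np.float32);G=cv2.cvtColor(G,6)
    cam=np.array(eyes.camera_info(n)["extrinsics"])[:2,3]*1000
    for nm,nrm,tan,h,L in(("+x",u,v,100,58),("-x",-u,v,100,58),("+y",v,u,58,100),("-y",-v,u,58,100)):
        z=0. if (cam-C-h*nrm)@nrm>0 else .008
        res=[];pos=[]
        for s in np.linspace(-.85*L,.85*L,41):
            d=np.arange(-12,12.1,.5)
            P=np.array([proj(n,[*((C+(h+e)*nrm+s*tan)/1000),z]) for e in d],np.float32)
            pr=cv2.remap(G,P[:,0].reshape(1,-1),P[:,1].reshape(1,-1),cv2.INTER_CUBIC)[0]
            lo=pr[:8].mean();hi=pr[-8:].mean()
            if hi-lo<28 or pr[-8:].min()<hi-15:continue
            k=np.where((pr[:-1]<(lo+hi)/2)&(pr[1:]>=(lo+hi)/2))[0]
            if len(k):
                k=k[0];res.append(d[k]+.5*((lo+hi)/2-pr[k])/(pr[k+1]-pr[k]));pos.append(s)
        if len(res)>5:
            c=np.polyfit(pos,res,1);print(n,nm,"z",z,"off",round(np.median(res),2),"slope deg",round(np.degrees(c[0]),2),len(res),round(np.std(res),2))
        else:print(n,nm,"few")
E
python3 tray.py
```

```text
Traceback (most recent call last):
  File "tray.py", line 11, in <module>
    P=np.array([proj(n,[*((C+(h+e)*nrm+s*tan)/1000),z]) for e in d],np.float32)
                ~~~~^^^^^^^^^^^^^^^^^^^^^^^^^^^^^^^^^^^
  File "h.py", line 11, in proj
    c=eyes.camera_info(n);K=np.array(c["camera_matrix"]);T=np.array(c["extrinsics"])
ValueError: time passes only in moves, steps and waits
```

```bash
sed -i '1a import functools' h.py; sed -i 's/eyes.camera_info(n)/CI(n)/' h.py tray.py; sed -i '3a CI=functools.lru_cache(None)(lambda n:eyes.camera_info(n))' h.py; python3 tray.py
```

```text
top +x z 0.008 off -0.67 slope deg -0.09 37 0.25
top -x z 0.0 off -0.2 slope deg -0.08 37 0.39
top +y z 0.0 off 0.82 slope deg 0.14 38 0.24
top -y z 0.008 off -0.76 slope deg -0.13 35 0.26
scene +x z 0.008 off -0.81 slope deg 9.14 13 2.32
scene -x z 0.0 off 0.98 slope deg 0.14 39 0.39
scene +y z 0.008 off 4.66 slope deg 0.35 37 0.96
scene -y z 0.0 off -3.91 slope deg -0.26 38 0.47
```

```bash
python3 - <<'E'
from h import *
go(564.6,154.9,200,4.1)
E
```

```text
now [566.5 156.  236.1] closing line 4.2 tilt 0.29 q6 0.07 -> shift [-0.9 -2.1 36. ] turn 0.1
```

Request:
step_arm(commands=[[20,[-1,-2,20],0],[20,[-1,-2,36],0],[20,[-1,-2,36],0],[20,[-1,-2,36],0]])

```text
t: 7.45
tool_pos: [0.5633, 0.1549, 0.1965]
tool_rot: [-2.138, -2.301, 0.001]
contact_force: [0.4, -0.1, -0.5]
opening: 0.0394
grip_force: 31.8
```

```bash
python3 - <<'E'
from h import *
go(564.6,154.9,180,4.1)
E
```

```text
now [563.3 154.9 196.5] closing line 4.2 tilt 0.04 q6 0.07 -> shift [-0.1  1.3 16.5] turn 0.1
```

Request:
step_arm(commands=[[20,[0,1,4],0],[20,[0,1,7],0],[20,[0,1,10],0],[20,[0,1,13],0],[20,[0,1,15],0],[20,[0,1,17],0],[20,[0,1,17],0]])

```text
t: 8.32
tool_pos: [0.5645, 0.1551, 0.1802]
tool_rot: [2.138, 2.301, 0.001]
contact_force: [-1.2, 0.3, 0.9]
opening: 0.0393
grip_force: 32.1
```

```bash
python3 - <<'E'
from h import *
go(564.6,154.9,180,4.1)
b=snap("scene","c.png");cv2.imwrite("pics/m3.png",cv2.resize(b[140:230,260:350],None,fx=5,fy=5,interpolation=2))
E
```

```text
now [564.5 155.1 180.2] closing line 4.2 tilt 0.02 q6 0.07 -> shift [-0.2  0.1  0.2] turn 0.1
```

View pics/m3.png

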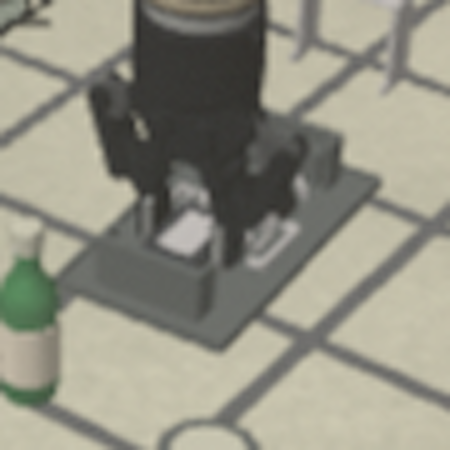

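The scene view shows the tin between the lips, lid at (185,232) in the crop, with little contact force. I'll lower until the floor is felt.

Request:
step_arm(commands=[[20,[0,0,1.5],0],[20,[0,0,3],0],[20,[0,0,3],0]])

```text
t: 8.75
tool_pos: [0.5649, 0.1552, 0.1801]
tool_rot: [-2.138, -2.301, 0.002]
contact_force: [-10.9, -2.3, 18.9]
opening: 0.0394
grip_force: 34.3
```

Request:
step_arm(commands=[[62,[0,0,1],0],[62,[0,0,0],0],[62,[0,0,0],0],[62,[0,0,-60],0],[62,[0,0,-120],0],[100,[0,0,-120],0]])

```text
t: 9.5
tool_pos: [0.5665, 0.1554, 0.3038]
tool_rot: [2.133, 2.296, 0.015]
contact_force: [-0.3, -0.6, 0.4]
opening: 0.0696
grip_force: 0.0
```

```bash
python3 - <<'E'
from h import *
go(679.3,5.8,172,4.1)
E
```

```text
now [566.5 155.4 303.8] closing line 4.2 tilt 0.71 q6 0.07 -> shift [-157.6   99.8  133. ] turn 0.1
```

Request:
step_arm(commands=[[80,[-157,103.5,0],0],[80,[-157,103.5,0],0],[80,[-157,103.5,0],0],[80,[-157,103.5,0],0],[80,[-157,103.5,50],0],[80,[-157,103.5,90],0],[80,[-157,103.5,124],0],[80,[-157,103.5,124],0],[80,[-157,103.5,124],0],[40,[-157,103.5,124],0],[40,[-157,103.5,124],0],[40,[-157,103.5,124],0]])

```text
t: 11.0
tool_pos: [0.6794, 0.0061, 0.174]
tool_rot: [2.138, 2.301, 0.001]
contact_force: [-0.6, 1.2, 4.0]
opening: 0.055
grip_force: 32.2
```

```bash
python3 - <<'E'
from h import *
go(559.1,228.8,190,4.1)
E
```

```text
now [679.4   6.1 174. ] closing line 4.2 tilt 0.07 q6 -0.17 -> shift [ 230.9 -103.6  -16.1] turn 0.1
```

Request:
step_arm(commands=[[40,[0,0,-60],0],[40,[0,0,-100],0],[40,[231,-103.6,-100],0],[40,[231,-103.6,-100],0],[40,[231,-103.6,-100],0],[40,[231,-103.6,-100],0],[40,[231,-103.6,-100],0],[40,[231,-103.6,-60],0],[40,[231,-103.6,-22],0],[40,[231,-103.6,-22],0],[40,[231,-103.6,-22],0]])

```text
t: 12.38
tool_pos: [0.5597, 0.2284, 0.1962]
tool_rot: [2.139, 2.3, 0.002]
contact_force: [0.1, -0.4, 0.4]
opening: 0.055
grip_force: 32.2
```

```bash
python3 - <<'E'
from h import *
go(559.1,229.1,179,4.1)
E
```

```text
now [559.7 228.4 196.2] closing line 4.2 tilt 0.1 q6 0.19 -> shift [ 0.8 -0.6 17.2] turn 0.1
```

Request:
step_arm(commands=[[40,[0.5,-0.5,4],0],[40,[0.5,-0.5,8],0],[40,[0.5,-0.5,12],0],[40,[0.5,-0.5,15],0],[40,[0.5,-0.5,18],0],[40,[0.5,-0.5,20],0],[40,[0.5,-0.5,20],0]])

```text
t: 13.25
tool_pos: [0.5587, 0.2295, 0.1789]
tool_rot: [-2.137, -2.301, 0.004]
contact_force: [-13.7, -4.0, 24.5]
opening: 0.0546
grip_force: 34.5
```

Request:
step_arm(commands=[[80,[0,0,-1],0],[80,[0,0,-1],0],[80,[0,0,-2],0],[80,[0,0,-60],0],[80,[0,0,-120],0],[100,[-200,0,-170],0],[100,[-400,0,-170],0],[100,[-400,0,-170],0],[100,[-400,0,-170],0],[100,[-400,0,-170],0],[100,[-400,0,-170],0],[100,[-400,0,-170],0]])

```text
t: 14.75
tool_pos: [0.5875, -0.1728, 0.3451]
tool_rot: [2.141, 2.298, -0.0]
contact_force: [0.3, 0.7, 0.1]
opening: 0.0855
grip_force: 0.0
```

```bash
cp tray.py tray1.py; python3 - <<'E'
from m import *
a=snap("top","d.png");b=snap("scene","e.png")
f=lambda i,c,r,s:cv2.resize(i[c[1]-r:c[1]+r,c[0]-r:c[0]+r],None,fx=s,fy=s,interpolation=2)
cv2.imwrite("pics/m4.png",np.hstack([f(a,(199,187),45,4.44),f(b,(305,182),45,4.44)]))
g=lambda c:cv2.cvtColor(c,6)
go(555,-205.5,175,-18.2)
up=4
for nm,z,c0 in(("tin",.025,(.5645,.153)),("pot",.025,(.5591,.2288))):
  for n,im in(("top",a),("scene",b)):
    x,y=proj(n,[*c0,z]).round().astype(int);r=14;bx=(x-r,y-r,x+r,y+r)
    C=g(cv2.resize(im[y-r:y+r,x-r:x+r],None,fx=4,fy=4,interpolation=2))
    th=(np.percentile(C[52:60,52:60],50)+75)/2
    k,l,st,ce=cv2.connectedComponentsWithStats((C>th).astype(np.uint8));q=l[56,56]
    uv=(ce[q]+.5)/4-.5+[x-r,y-r];print(nm,n,(pt(n,uv,z)*1000).round(1)[:2],st[q,4]/16)
E
```

```text
now [ 587.6 -172.6  345. ] closing line 4.0 tilt 0.05 q6 -0.48 -> shift [-30.4 -34.9 170. ] turn 22.2
tin top [565.7 153.9] 118.5
tin scene [562.  152.6] 67.125
pot top [559.7 229. ] 169.375
pot scene [555.5 228.2] 89.625
```

View pics/m4.png

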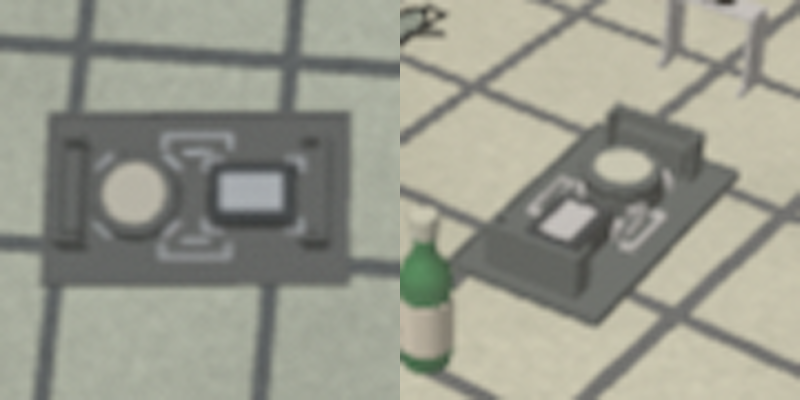

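Both parts sit home in their nests: pot at (135,190) and tin at (252,190) in the left crop, level and inside the lips. Next is the case.

Request:
step_arm(commands=[[100,[-31,-34.5,40],22.2],[100,[-31,-34.5,80],22.2],[100,[-31,-34.5,100],22.2],[100,[-31,-34.5,130],22.2],[100,[-31,-34.5,162],22.2],[100,[-31,-34.5,162],22.2],[100,[-31,-34.5,162],22.2],[40,[-31,-34.5,162],22.2],[40,[-31,-34.5,162],22.2],[40,[-31,-34.5,162],22.2],[40,[-31,-34.5,162],22.2]], squeeze=40)

```text
t: 16.23
tool_pos: [0.5564, -0.2035, 0.185]
tool_rot: [2.539, 1.845, 0.003]
contact_force: [-0.7, 0.5, 5.8]
opening: 0.0575
grip_force: 44.2
```

```bash
python3 - <<'E'
from h import *
go(562.3,191.3,230,4.1)
E
```

```text
now [ 556.4 -203.5  185. ] closing line -18.0 tilt 0.18 q6 -0.16 -> shift [ 377.3 -116.1  -45.4] turn -22.1
```

Request:
step_arm(commands=[[40,[0,0,-40],0],[40,[0,0,-90],0],[40,[0,0,-140],0],[40,[60,-18,-150],-4],[40,[120,-37,-150],-10],[40,[180,-55,-150],-16],[40,[240,-74,-150],-22],[40,[300,-92,-150],-22],[40,[350,-108,-150],-22],[40,[379,-116.5,-150],-22],[40,[379,-116.5,-120],-22],[40,[379,-116.5,-75],-22]])

```text
t: 17.73
tool_pos: [0.5623, 0.1942, 0.2589]
tool_rot: [2.139, 2.298, 0.006]
contact_force: [-0.2, -0.5, -2.0]
opening: 0.0574
grip_force: 43.5
```

Request:
step_arm(commands=[[40,[0,0,0],0],[40,[0,0,0],0],[40,[0,0,0],0]])

```text
t: 18.1
tool_pos: [0.5628, 0.1934, 0.2606]
tool_rot: [2.141, 2.296, 0.005]
contact_force: [-0.6, 0.2, -0.8]
opening: 0.0575
grip_force: 43.5
```

```bash
python3 - <<'E'
from h import *
go(562.2,193,230,4.1)
b=snap("scene","f.png");a=snap("top","f2.png")
f=lambda i,c,r,s:cv2.resize(i[c[1]-r:c[1]+r,c[0]-r:c[0]+r],None,fx=s,fy=s,interpolation=2)
cv2.imwrite("pics/m5.png",np.hstack([f(b,(305,172),55,5),f(a,(199,180),35,7)[:550]][:1]))
E
```

```text
now [562.8 193.4 260.6] closing line 4.0 tilt 0.24 q6 0.14 -> shift [-0.4 -0.7 30.6] turn -0.1
```

View pics/m5.png

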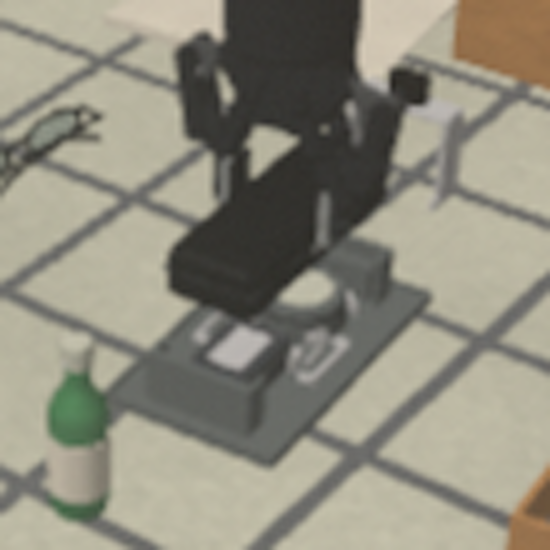

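Case held level above the tray with its near end at (170–260,290) in the crop. I'll lower it gently and feel for the ledges.

Request:
step_arm(commands=[[40,[0,-0.5,10],0],[40,[0,-0.5,20],0],[40,[0,-0.5,28],0],[40,[0,-0.5,32],0],[40,[0,-0.5,35],0],[40,[0,-0.5,37],0],[40,[0,-0.5,38],0],[40,[0,-0.5,38],0]])

```text
t: 19.2
tool_pos: [0.5617, 0.1934, 0.2202]
tool_rot: [2.141, 2.297, 0.003]
contact_force: [2.2, -0.4, -0.4]
opening: 0.0574
grip_force: 42.9
```

Request:
step_arm(commands=[[40,[0,0,2],0],[40,[0,0,4],0],[40,[0,0,6],0],[40,[0,0,8],0],[40,[0,0,9],0],[40,[0,0,9],0]])

```text
t: 19.95
tool_pos: [0.5621, 0.1932, 0.214]
tool_rot: [2.141, 2.297, 0.0]
contact_force: [-5.2, -3.9, 15.5]
opening: 0.0575
grip_force: 44.5
```

Request:
step_arm(commands=[[85,[0,0,0],0],[85,[0,0,0],0],[85,[0,0,0],0],[85,[0,0,-60],0],[85,[0,0,-120],0],[85,[-120,0,-150],0],[85,[-240,0,-150],0],[85,[-320,0,-150],0],[85,[-320,0,-150],0],[85,[-320,0,-150],0]])

```text
t: 21.2
tool_pos: [0.5826, -0.118, 0.3601]
tool_rot: [-2.142, -2.297, 0.0]
contact_force: [0.8, 0.2, 0.0]
opening: 0.0726
grip_force: 0.0
```

```bash
cat > s.py <<'E'
from m import *
a=snap("top","g.png");b=snap("scene","h.png");g=lambda c:cv2.cvtColor(c,6)
def dark(n,im,p,r,th,z):
    x,y=proj(n,p).round().astype(int)
    C=g(cv2.resize(im[y-r:y+r,x-r:x+r],None,fx=4,fy=4,interpolation=2))
    k,l,st,ce=cv2.connectedComponentsWithStats((C<th).astype(np.uint8));q=l[4*r,4*r]
    c=max(cv2.findContours((l==q).astype(np.uint8),0,1)[0],key=len)[:,0]
    w=np.array([pt(n,(p_+.5)/4-.5+[x-r,y-r],z)[:2]*1000 for p_ in c],np.float32);R_=cv2.minAreaRect(w)
    uv=(ce[q]+.5)/4-.5+[x-r,y-r];print(n,th,"cen",(pt(n,uv,z)*1000).round(1)[:2],"rect",np.round(R_[0],1),np.round(R_[1],1),round(R_[2],1),st[q,4]/16)
print("block");
for th in(75,90):dark("top",a,(.524,.405,.075),9,th,.075);dark("scene",b,(.523,.404,.075),11,th,.075)
print("case")
dark("top",a,(.5625,.1915,.046),40,70,.046);dark("scene",b,(.56,.19,.046),45,70,.046)
E
python3 s.py
```

```text
block
top 75 cen [523.7 405.5] rect [524.1 405.3] [15.4 24.4] 85.6 43.4375
scene 75 cen [519.9 403.6] rect [520.1 403.1] [22.2 41.7] 31.1 36.25
top 90 cen [523.6 405.6] rect [524.1 405.1] [17.6 25.7] 82.6 50.875
scene 90 cen [519.7 404.4] rect [519.8 404.7] [24.1 45.1] 29.7 42.5
case
top 70 cen [563.6 193.6] rect [563.  193.9] [ 63.9 162.1] 3.0 1224.9375
scene 70 cen [561.3 187.4] rect [560.8 195.1] [ 80.1 187.9] 6.2 809.25
```

```bash
python3 - <<'E'
from h import *
go(522.5,405,241,85.4)
E
```

```text
now [ 582.9 -121.1  360.5] closing line 3.6 tilt 0.1 q6 -0.39 -> shift [529.1 -26.9 118.6] turn -81.8
```

Request:
step_arm(commands=[[85,[529,-27,0],-81.8],[85,[529,-27,0],-81.8],[85,[529,-27,0],-81.8],[85,[529,-27,0],-81.8],[85,[529,-27,0],-81.8],[85,[529,-27,0],-81.8],[70,[529,-27,0],-81.8],[70,[529,-27,0],-81.8],[70,[529,-27,0],-81.8],[70,[529,-27,0],-81.8],[70,[529,-27,40],-81.8],[70,[529,-27,60],-81.8]])

```text
t: 22.8
tool_pos: [0.5183, 0.4087, 0.2976]
tool_rot: [-0.116, -3.136, 0.004]
contact_force: [-0.2, -0.5, -0.9]
opening: 0.0599
grip_force: 0.0
```

Request:
step_arm(commands=[[70,[0,0,0],0],[70,[0,0,0],0]])

```text
t: 23.05
tool_pos: [0.5195, 0.4095, 0.3017]
tool_rot: [0.116, 3.138, 0.001]
contact_force: [-0.3, 0.7, -0.4]
opening: 0.06
grip_force: 0.0
```

```bash
python3 - <<'E'
from h import *
go(522.5,405,241,85.4)
E
```

```text
now [519.5 409.5 301.7] closing line 85.8 tilt 0.09 q6 -0.94 -> shift [-3.2 -4.3 60.7] turn 0.4
```

Request:
step_arm(commands=[[70,[-3,-4.3,20],0.4],[70,[-3,-4.3,45],0.4],[70,[-3,-4.3,60],0.4],[70,[-3,-4.3,60],0.4],[70,[-3,-4.3,60],0.4],[5,[-3,-4.3,60],0.4],[5,[-3,-4.3,60],0.4],[5,[-3,-4.3,60],0.4],[5,[-3,-4.3,60],0.4],[5,[-3,-4.3,60],0.4],[5,[-3,-4.3,60],0.4]])

```text
t: 24.42
tool_pos: [0.5219, 0.4053, 0.2412]
tool_rot: [0.126, 3.138, 0.001]
contact_force: [0.1, 0.9, 4.1]
opening: 0.0113
grip_force: 42.3
```

```bash
python3 - <<'E'
from h import *
go(562.3,191.3,300,94.1)
E
```

```text
now [521.9 405.3 241.2] closing line 85.4 tilt 0.06 q6 -0.94 -> shift [ -57.4 -210.1  -58.9] turn -8.7
```

Request:
step_arm(commands=[[5,[0,0,-50],0],[5,[0,0,-95],0],[5,[-14,-52,-95],-4],[5,[-28,-105,-95],-8.7],[5,[-42,-157,-95],-8.7],[5,[-57,-210,-95],-8.7],[5,[-57,-210,-95],-8.7],[5,[-57,-210,-95],-8.7],[5,[-57,-210,-95],-8.7]])

```text
t: 25.55
tool_pos: [0.5614, 0.1924, 0.335]
tool_rot: [0.115, -3.139, -0.0]
contact_force: [0.6, 0.0, -1.1]
opening: 0.0107
grip_force: 41.7
```

```bash
python3 - <<'E'
from h import *
go(561.8,191.3,256,94.1)
b=snap("scene","i.png")
cv2.imwrite("pics/m6.png",cv2.resize(b[112:222,250:360],None,fx=5,fy=5,interpolation=2))
E
```

```text
now [561.4 192.4 335. ] closing line 94.2 tilt 0.04 q6 -1.44 -> shift [-0.4 -1.2 79. ] turn 0.1
```

View pics/m6.png

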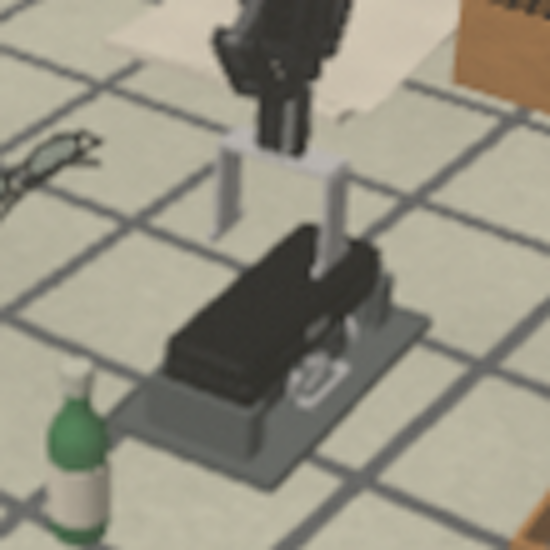

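The case is seated between its stops, and the saddle hangs level above it with legs at (228,190) and (330,220) in the crop. Lowering astride.

Request:
step_arm(commands=[[5,[-0.4,-1,15],0],[5,[-0.4,-1,30],0],[5,[-0.4,-1,45],0],[5,[-0.4,-1,60],0],[5,[-0.4,-1,70],0],[5,[-0.4,-1,76],0],[5,[-0.4,-1,76],0],[5,[-0.4,-1,76],0]])

```text
t: 26.6
tool_pos: [0.5625, 0.1904, 0.2602]
tool_rot: [-0.113, 3.138, 0.0]
contact_force: [-0.5, -1.3, -0.3]
opening: 0.0109
grip_force: 41.7
```

```bash
python3 - <<'E'
from h import *
go(561.8,191.3,246,94.1)
E
```

```text
now [562.5 190.4 260.2] closing line 94.1 tilt 0.07 q6 -1.44 -> shift [ 0.7  0.9 14.2] turn 0.0
```

Request:
step_arm(commands=[[5,[0.6,0.8,3],0],[5,[0.6,0.8,6],0],[5,[0.6,0.8,8],0],[5,[0.6,0.8,10],0],[5,[0.6,0.8,12],0],[5,[0.6,0.8,14],0],[5,[0.6,0.8,15],0],[5,[0.6,0.8,15],0]])

```text
t: 27.6
tool_pos: [0.5618, 0.1912, 0.2461]
tool_rot: [0.113, -3.139, 0.0]
contact_force: [-4.7, -0.4, 7.9]
opening: 0.0109
grip_force: 42.8
```

Request:
step_arm(commands=[[50,[0,0,0],0],[50,[0,0,0],0],[50,[0,0,0],0],[50,[0,0,-40],0],[50,[0,0,-100],0],[50,[0,-100,-130],0],[50,[0,-220,-130],0],[50,[0,-320,-130],0],[50,[0,-320,-130],0],[50,[0,-320,-130],0]])

```text
t: 28.85
tool_pos: [0.5835, -0.1196, 0.3741]
tool_rot: [-0.113, 3.139, 0.0]
contact_force: [2.6, -0.3, 0.7]
opening: 0.0431
grip_force: 0.0
```

```bash
python3 - <<'E'
from h import *
a=snap("top","j.png");b=snap("scene","k.png")
f=lambda i,c,r,s:cv2.resize(i[c[1]-r:c[1]+r,c[0]-r:c[0]+r],None,fx=s,fy=s,interpolation=2)
cv2.imwrite("pics/m7.png",np.hstack([f(a,(199,187),45,4.44),f(b,(305,172),45,4.44)]))
E
```

```text
(no output)
```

View pics/m7.png

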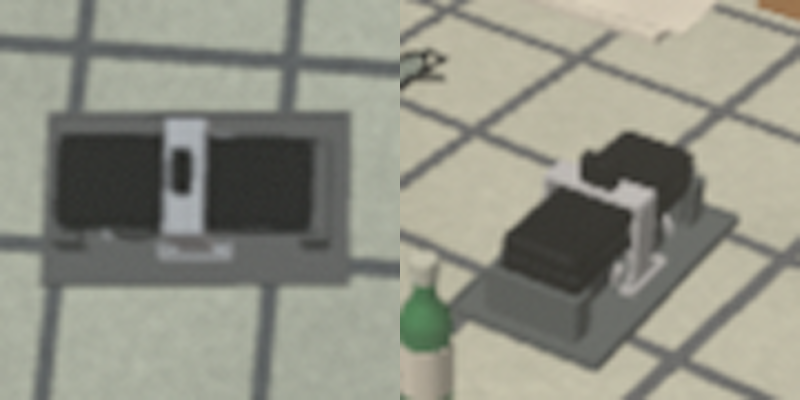

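The final view shows the case level on its ledges (crop 55–312, 135–232). The saddle is astride it with the near foot inside its channel (195,245). Handing in.

```bash
python3 -c "
from station import finish_job
print(finish_job())"
```

```text
the job is handed in; nothing more can be done
None
```

I packed the tray and handed it in at about 29 s: tin, pot, case and saddle each reached their expected seated height and looked right in the last pictures, but the hand-in returned no verdict.

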